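Balance the lamp boom on its desk cradle

TASK

Find where the lamp boom balances by lifting it a little off the desk at trial points along its tube until it hangs level. Holding it at that point, lay it along the stand between the prongs with that point on the red pad, and let go: it must stay there level by itself. Do not let it tip steeply, set it down gently on the pad, and leave the other things on the desk alone.

Things in the scene. Friction and masses are not known exactly. Their poses are not given: they have to be found in the camera images.
- boom: lamp boom, loose, 0.55 to 0.75 kg: straight aluminium tube (24 mm wide, 30 tall, x = -210 to +200 mm), lamp at its +x end, rubber foot (24 x 60 mm) under its -x end. Origin on the boom's underside below the tube's middle; x along the tube to the lamp, z up. It stands on lamp and foot: tube level, its underside 24 and top 54 mm above the origin. Free to grip: x = -170 to +160 mm.
- tube_mid (a point): point on the tube's centre line, 39 mm above the boom's origin, axes as the boom. A steel slug is clamped unseen inside the tube (it never moves in use), set differently each time: the balance point lies anywhere from about this point to 110 mm from it towards the lamp (+x). It must be felt by lifting.
- lamp (a point): middle of the black LED lamp's underside at the boom's +x end, 210 mm along x from the boom's origin. Lamp 80 (x) x 94 x 24 mm, hanging under the tube, orange clamp around the tube above it.
- cradle: desk stand for the boom, fixed: round dark base (104 mm across), 14 mm post, and on it a grey beam along the cradle's x axis, 88 mm long, 14 wide, top 109 mm above the desk. Origin: centre of the base on the desk, z up. The tube goes along x, either way round. Beam and pad are narrower than the tube, so fingers holding the tube between the prong pairs fit down past them.
- pad_top (a point): centre of the flat top of the red rubber pad, 115 mm above the desk, axes as the cradle. The pad, 20 mm long (x) by 16 wide, is the tube's only support, 6 mm above the beam: if the boom's balance point is more than about 10 mm from the pad's middle, the boom tips about 8 degrees onto the beam's end, or falls off.
- prongs (a point): midway between the cradle's four steel prongs, at their tips' height, 135 mm above the desk, axes as the cradle. A pair stands at x = -40 and one at x = +40 mm; each pair leaves a 34 mm gap for the 24 mm tube, flaring outwards at the top.
- foot (a point): middle of the underside of the black rubber foot (24 x 60 x 24 mm) at the boom's -x end, 195 mm along -x from the boom's origin
- phone: bystander, loose: black smartphone, 72 x 148 x 9 mm, lying flat; origin at its underside; leave alone
- tape: bystander, loose: yellow roll of tape, 72 mm across, 24 mm high, lying flat; origin at its underside; leave alone
- screwdriver: bystander, loose: screwdriver lying on the desk; leave alone
- battery: bystander, loose: grey camera battery, 40 x 70 x 28 mm; origin at its underside; leave alone
- mug: bystander, loose: blue mug, 90 mm high; origin at its underside; leave alone
- mouse: bystander, loose: black computer mouse, 100 x 58 x 32 mm, on a round mat; origin at its underside; leave alone
- case: bystander, loose: blue spectacle case, 55 x 155 x 36 mm; origin at its underside; leave alone
Mind the look-alikes: they are no part of the job. Leave any purple look-alike of the cradle alone.

How it is judged (in metres and radians):
On the way, in this order (a step that is already met when the one before it is completed fails the run):
1. the boom is held up by the fingers alone, clear of desk and cradle, hanging level (within 4 degrees) (height (world z) of each of lamp, foot above 0.004 m and contact force between boom and cradle below 0.05 N and contact force between boom and the fingers above 1 N and angle between boom's own x axis and vertical between 1.5008 and 1.6408 rad), for 0.5 s.
2. the boom is set on the cradle while the fingers hold it over the pad (within 30 mm sideways) (contact force between boom and cradle above 1 N and contact force between boom and the fingers above 1 N and horizontal distance between the grasp point and pad_top below 0.03 m), for 0.05 s.
3. the boom lies level on the cradle's pad, let go (angle between boom's own x axis and vertical between 1.5108 and 1.6308 rad and angle between boom's own z axis and vertical below 0.1 rad and z of tube_mid in the frame of pad_top between 0.011 and 0.019 m and x of tube_mid in the frame of pad_top between -0.15 and 0.15 m and angle between the x axis of boom and the x axis of cradle, either way round below 0.16 rad and contact force between boom and cradle above 2 N and contact force between boom and the fingers below 0.1 N), for 0.3 s.
At the end, for the whole second after the job is handed in: the boom rests on the cradle's pad alone, along the cradle between the prongs (within 9 degrees), level within 3.4 degrees, upright, at rest and let go (all of step 3 and linear speed of boom below 0.02 m/s and angular speed of boom below 0.1 rad/s); the robot touches nothing.
It fails at once if the boom tips more than 17 degrees (angle between boom's own x axis and vertical below 1.2708 rad or angle between boom's own x axis and vertical above 1.8708 rad or angle between boom's own z axis and vertical above 0.45 rad).
It fails at once if the boom is pressed or dropped on the cradle with more than 45 N (contact force between boom and cradle above 45 N).
It fails at once if a bystander is moved more than 30 mm (distance of any of phone, tape, screwdriver, battery, mug, mouse, case from where it was at the start of the episode above 0.03 m).
It also fails if it takes over 64 s, if anything falls off the work surface, if the arm or the gripper's body presses on something with over 40 N, if the wrist force passes 120 N, or if a joint passes its speed limit or range.

ROBOT

A 6-joint arm with a two-finger parallel gripper is mounted at the origin on the work surface. World frame = base frame: x ahead of the robot, y to its left, z up, the work surface at z = 0. Lengths are in m, angles in degrees, forces in N, time in s.
With the tool pointing down it reaches from about 0.3 to 0.75 m from the base axis. Payload 8.5 kg.
Tool frame: the origin (TCP) lies on the centre line of the jaws, within the pads' length; the fingertips stand 14 mm ahead of it and the grasp point (between the pads) lies 5 mm behind it; z points along the fingers, y is the direction in which the jaws open and shut (so a half turn about z gives the same grasp; the last joint's range is limited). The gripper opens to 85 mm and grips with 20 to 120 N. Pads are 22 mm wide; open, the fingers measure 114 mm over their backs; the gripper's body (76 mm by 85 mm) begins 54 mm behind the grasp point. The pads swing forward as they close: fully open they stand 13 mm farther back than shut.
Start: joints at [55.044, 21.807, 74.336, -0, 83.858, -12.336], TCP at [0.212, 0.508, 0.245] pointing down, gripper open.
Joint ranges: [-178.18, 178.18], [-50.72, 133.34], [12.68, 142.11], [-81.47, 261.47], [9.98, 163.14], [-165.26, 165.26]. Speed limits (degrees/s): [136.94, 136.94, 180, 180, 180, 180].

INTERFACE

Orientations are given as a 3x3 rotation matrix whose columns are the frame's x, y, z axes.
In Python, from rig import env, optics, order, finder gives the robot as it stands.
- The arm moves only by the tool play_rows, never from a script. Its argument "commands" is a list of rows, each an object of numbers: "grip": the closure, from -1 (fully open) to 1 (shut); "x", "y", "z": the shift along the tool's x, y, z in m; "rx", "ry", "rz": the turn, a rotation vector about the tool's x, y, z in rad. A call has 1 to 12 rows; each row shifts and turns the commanded pose from where the row before left it, along the tool's axes as they then stand; what a row does not reach is not made up. A row lasts 1/8 s, in which the tool goes at most 62.5 mm and 10.7 degrees, less where a joint would pass 70% of its speed; a pose out of reach is approached as far as the arm can. A call is refused whole if a number of a shift passes 0.0625 or a number of a turn 0.188, either way. A call with a gripper value outside its range is refused whole. The fingers move at their own pace and stop on an object; "squeeze" is the grip in N (left out, the last holds). Time passes only in rows, so rows that do not move let the fingers close. It gives the time, the measured TCP pose, the force and the opening at its end, in the units of the state.
- env.observe(): the state, without advancing time (a new reading comes with each control period).
- optics.get_image(name): name is "scene" or "top"; returns a dict with "color" (400x640x3 uint8, blue, green, red), "range_z" (400x640 float32, m along the optical axis (not along the pixel's ray), 0 where there is no reading), "fov_y" (degrees; the focal length in pixels is half the picture's height over the tangent of half this angle, whatever the lens; pixels are square), "cx", "cy" (the principal point, pixels), "dist_coeffs" ([k1, k2, p1, p2, k3] as OpenCV has them; the pictures are not rectified), "cam_to_world" (4x4, takes a point from camera to world coordinates). Camera axes: x right, y down, z forward; pixel columns grow to the right and rows downward; lengths in m; the calibration is good to about 2 mm. A picture is of the moment at which its call begins.
- order.close_job(): hands the job in, once; it reports no verdict.
Trained networks look in the newest picture that a camera, given by its name, has taken for a name from the list of things; names that differ only in an ending like _2 or _b are one class to them, and where a whole thing is asked for, a point or a joint stands for the part that bears it (a point fixed in the world has none). Each returns a list of dicts, best first, with "conf" (0 to 1); they miss things now and then, are a little off and sometimes report something else, mostly with a low value. They report only what shows in the picture. A call takes as long as a camera call. They do not tell look-alikes from the thing itself.
- finder.boxes_of(camera, thing): "point" ([x, y, z] in m, in world coordinates, good to about 4 mm: the middle of the surface that is visible of it).
The state is a dict: "time_s": time; "q": joint angles; "qvel": joint speeds; "joint_efforts": joint torques, N m; "position": TCP position; "tool_rot": TCP orientation; "ft_force": force on the tool from outside, world axes, zero at the start; "wrist_torque": the same for the moment, N m; "grip_width": finger opening in m.
Only numpy, scipy, OpenCV 4.12 (cv2) and the standard library are available. Lean on these libraries where they do the work, as an engineer would, in place of code of your own. Each camera call takes 0.05 s, during which the arm holds its last target.

## Working session

There is one attempt and no reset: what is moved stays moved. The work goes in short steps, Python scripts to look and compute and a tool call to move; the robot and the scene stay as the last step left them, time stands still between calls to the robot, and variables do not carry over. Pictures are saved under pics/ and viewed, and the job is handed in when it is done.

Besides the shell and the picture viewer there is one more tool, called after "Call:" as name(argument=value, ...) on one line, values as JSON. play_rows: Moves the arm, as the interface text tells. Its arguments: {"type":"object","properties":{"commands":{"type":"array"},"squeeze":{"type":"number"}},"required":["commands"]}

```bash
mkdir -p pics; ls
cat > h.py <<'E'
import numpy as np, cv2
from rig import env, optics, order, finder
def K(im):
    h,w=im["color"].shape[:2]; f=h/2/np.tan(np.radians(im["fov_y"])/2)
    return np.array([[f,0,im["cx"]],[0,f,im["cy"]],[0,0,1.]])
def px2w(im,u,v):
    p=cv2.undistortPoints(np.array([[[u,v]]],float),K(im),np.array(im["dist_coeffs"],float))[0,0]
    z=float(im["range_z"][int(round(v)),int(round(u))])
    return (np.array(im["cam_to_world"])@np.array([p[0]*z,p[1]*z,z,1]))[:3]
def cloud(im):
    h,w=im["color"].shape[:2]
    u,v=np.meshgrid(np.arange(w),np.arange(h))
    p=cv2.undistortPoints(np.stack([u.ravel(),v.ravel()],1)[:,None].astype(float),K(im),np.array(im["dist_coeffs"],float))[:,0]
    z=im["range_z"].ravel().astype(float)
    X=np.stack([p[:,0]*z,p[:,1]*z,z,np.ones_like(z)],1)@np.array(im["cam_to_world"]).T
    return X[:,:3].reshape(h,w,3)
E
python3 - <<'E'
from h import *
for c in ["scene","top"]:
    im=optics.get_image(c); cv2.imwrite(f"pics/{c}0.png",im["color"])
    print(c,np.array(im["cam_to_world"]).round(3).tolist())
    for t in ["boom","lamp","foot","cradle","pad_top","prongs","tube_mid"]:
        print(c,t,[(np.round(d["point"],3).tolist(),round(d["conf"],2)) for d in finder.boxes_of(c,t)])
s=env.observe(); print(s)
E
```

```text
pics
scene [[-0.385, 0.657, -0.648, 1.229], [0.923, 0.272, -0.273, 0.27], [-0.003, -0.703, -0.711, 0.85], [0.0, 0.0, 0.0, 1.0]]
scene boom [([0.471, 0.077, 0.047], 0.91), ([0.63, 0.012, 0.015], 0.68)]
scene lamp [([0.794, 0.088, 0.023], 0.75)]
scene foot [([0.475, 0.081, 0.044], 0.89), ([0.631, 0.011, 0.017], 0.75)]
scene cradle [([0.627, 0.009, 0.01], 0.93), ([0.306, 0.291, 0.017], 0.71), ([0.337, 0.115, 0.014], 0.63)]
scene pad_top [([0.633, 0.013, 0.016], 0.83), ([0.338, 0.118, 0.009], 0.71)]
scene prongs [([0.634, 0.018, 0.011], 0.82), ([0.335, 0.116, 0.011], 0.75), ([0.314, 0.289, 0.013], 0.7), ([0.471, 0.078, 0.047], 0.55)]
scene tube_mid [([0.473, 0.078, 0.044], 0.78), ([0.69, -0.238, 0.028], 0.66), ([0.705, -0.371, 0.033], 0.59)]
top [[0.012, -0.988, 0.157, 0.331], [-1.0, -0.014, -0.01, -0.024], [0.012, -0.157, -0.988, 1.554], [0.0, 0.0, 0.0, 1.0]]
top boom [([0.458, 0.081, 0.053], 0.88), ([0.786, 0.084, 0.024], 0.57)]
top lamp [([0.466, 0.078, 0.054], 0.84), ([0.619, 0.009, 0.014], 0.52), ([0.778, -0.111, 0.007], 0.23)]
top foot []
top cradle [([0.332, 0.117, 0.008], 0.84), 
[... 442 characters left out ...]
       8.38561953e+01, -1.23382041e+01]), 'qvel': array([-0.03044464,  0.01608283, -0.11375334, -0.03228513,  0.01039931,
        0.02734035]), 'joint_efforts': array([-6.62900547e-04, -4.48302877e+01, -2.31453896e+01, -2.24076593e-04,
        7.27814349e-04,  1.34998743e-05]), 'position': array([0.21154309, 0.50767667, 0.24534571]), 'tool_rot': array([[-9.23089327e-01,  3.84585611e-01,  5.49409933e-05],
       [ 3.84585613e-01,  9.23089326e-01,  4.91780083e-05],
       [-3.18022901e-05,  6.65252102e-05, -9.99999997e-01]]), 'ft_force': array([ 0.1304046 ,  0.38968992, -0.23966164]), 'wrist_torque': array([ 2.15242407e-02, -4.96936844e-07, -6.72533620e-03]), 'grip_width': 0.08555688653025852}
```

View pics/scene0.png

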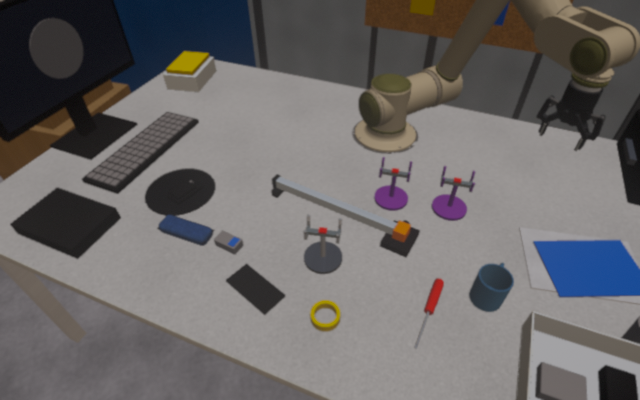

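View pics/top0.png

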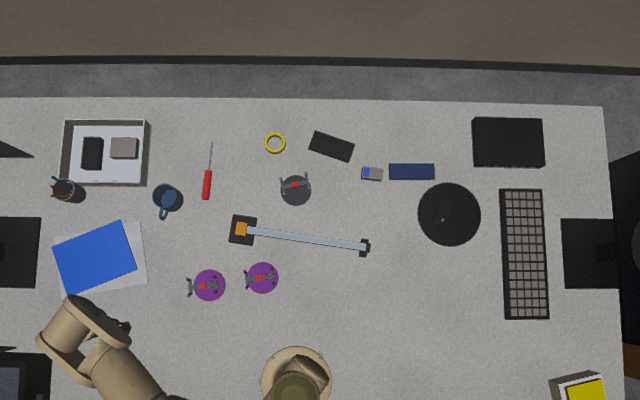

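```bash
cat > meas.py <<'E'
from h import *
def run(tag):
    out={}
    for c in ["scene","top"]:
        im=optics.get_image(c); X=cloud(im); col=im["color"].astype(int)
        ok=im["range_z"]>0
        # tube: grey-ish z 0.045..0.062 in region
        b,g,r=col[...,0],col[...,1],col[...,2]
        m=ok&(X[...,2]>0.046)&(X[...,2]<0.064)&(X[...,0]>0.36)&(X[...,0]<0.54)&(X[...,1]>-0.25)&(X[...,1]<0.3)
        o=m&(r>150)&(b<80)
        org=(r>150)&(b<90)&(g>70)&ok&(X[...,0]>0.36)&(X[...,0]<0.58)&(X[...,1]>0.0)&(X[...,1]<0.4)
        P=X[m]; print(c,"tube n",m.sum(),"orange",org.sum(), X[org].mean(0).round(4) if org.any() else None)
        vx,vy,x0,y0=cv2.fitLine(P[:,:2].astype(np.float32),cv2.DIST_HUBER,0,0.001,0.001).ravel()
        if vy<0: vx,vy=-vx,-vy
        t=(P[:,0]-x0)*vx+(P[:,1]-y0)*vy
        print("dir",vx,vy,"ang",np.degrees(np.arctan2(vy,vx)),"c",x0,y0,"t",np.percentile(t,[0,1,99,100]).round(4),"z",np.median(P[:,2]))
        for e in (0.5,99.5):
            tt=np.percentile(t,e); print(" end",(x0+vx*tt).round(4),(y0+vy*tt).round(4))
        cr=ok&(abs(X[...,0]-0.63)<0.075)&(abs(X[...,1]-0.01)<0.075)
        red=cr&(r>120)&(g<80)&(b<80); print("red",red.sum(),np.median(X[red],0).round(4),X[red].mean(0).round(4), np.argwhere(red).mean(0))
        hi=cr&(X[...,2]>0.085)&(X[...,2]<0.16); Q=X[hi]; print("hi n",hi.sum(),Q.mean(0).round(4),Q.min(0).round(3),Q.max(0).round(3))
        bl=cv2.fitLine(Q[:,:2].astype(np.float32),cv2.DIST_L2,0,0.001,0.001).ravel(); print(" beam ang",np.degrees(np.arctan2(bl[1],bl[0])),bl)
        base=cr&(X[...,2]>0.004)&(X[...,2]<0.03)&(col.max(-1)<110); print("base",base.sum(),X[base].mean(0).round(4),X[base].min(0).round(4),X[base].max(0).round(4))
        big=cv2.resize(im["color"][100:300,150:400] if c=="top" else im["color"][160:290,260:450],None,fx=3 if c=="top" else 4,fy=3 if c=="top" else 4,interpolation=cv2.INTER_CUBIC)
        cv2.imwrite(f"pics/{c}_{tag}.png",big)
run("m1")
E
python3 meas.py
```

```text
scene tube n 1198 orange 140 [0.4882 0.1839 0.057 ]
dir 0.1371093 0.99055594 ang 82.119385 c 0.4641369 -0.0113380505 t [-0.2228 -0.2186  0.2126  0.2137] z 0.052945345027920865
 end 0.4339 -0.2299
 end 0.4934 0.1998
red 39 [0.6253 0.0115 0.1137] [0.6252 0.0109 0.1135] [230.07692308 322.35897436]
hi n 410 [0.626  0.009  0.1099] [ 0.589 -0.038  0.085] [0.662 0.058 0.136]
 beam ang -75.49473 [ 0.25046906 -0.9681246   0.6259736   0.0090367 ]
base 900 [0.6304 0.0127 0.0109] [ 0.5724 -0.0397  0.0041] [0.6772 0.061  0.0299]
top tube n 1123 orange 135 [0.4853 0.1843 0.0582]
dir 0.12702893 0.991899 ang 82.70206 c 0.4598484 -0.0015170038 t [-0.2339 -0.2293  0.2028  0.2058] z 0.05442768471823767
 end 0.4305 -0.231
 end 0.4858 0.201
red 34 [0.6221 0.0105 0.1149] [0.6227 0.011  0.1153] [183.61764706 294.82352941]
hi n 214 [0.6235 0.011  0.1129] [ 0.585 -0.037  0.086] [0.659 0.058 0.141]
 beam ang -75.6661 [ 0.2475722  -0.96886945  0.62347156  0.01098912]
base 529 [0.6168 0.0099 0.0122] [ 0.5709 -0.0381  0.004 ] [0.6748 0.06   0.029 ]
```

Call:
play_rows(commands=[{"x": -0.0349, "y": -0.0284}, {"x": -0.0349, "y": -0.0284}, {"x": -0.0349, "y": -0.0284}, {"x": -0.0349, "y": -0.0284}, {"x": -0.0349, "y": -0.0284}, {"x": -0.0349, "y": -0.0284}, {"x": -0.0349, "y": -0.0284}, {"x": -0.0349, "y": -0.0284}, {"x": -0.0349, "y": -0.0284}, {"x": -0.0349, "y": -0.0284}, {"x": -0.0349, "y": -0.0284}, {"x": -0.0349, "y": -0.0284}])

```text
invalid input at $.commands[0]: expected keys grip, x, y, z, rx, ry, rz
```

Call:
play_rows(commands=[{"rz": 0.1636}, {"rz": 0.1636}, {"rz": 0.1636}, {"rz": 0.1636}, {"rz": 0.1636}, {"rz": 0.1636}, {"rz": 0.1636}, {"rz": 0.1636, "z": 0.03}, {"z": 0.04}, {"z": 0.04}, {"z": 0.0}])

```text
invalid input at $.commands[0]: expected keys grip, x, y, z, rx, ry, rz
```

```bash
cat > st.py <<'E'
from h import *
o=env.observe()
R=o["tool_rot"]
print("t",o["time_s"],"p",o["position"].round(4),"x ang",np.degrees(np.arctan2(R[1,0],R[0,0])).round(2),"R",R.round(4).tolist(),"F",o["ft_force"].round(2),"T",o["wrist_torque"].round(3),"w",round(o["grip_width"],4),"q",o["q"].round(1))
E
python3 st.py; python3 meas.py | head -20
```

```text
t 0.9 p [0.2115 0.5077 0.2453] x ang 157.38 R [[-0.9231, 0.3846, -0.0], [0.3846, 0.9231, 0.0], [0.0, 0.0, -1.0]] F [-0.98 -0.83 -0.  ] T [-0.012 -0.03   0.   ] w 0.0854 q [ 55.   21.8  74.3   0.   83.9 -12.3]
scene tube n 1200 orange 140 [0.4883 0.1838 0.057 ]
dir 0.13260975 0.9911683 ang 82.37957 c 0.46674752 0.011965017 t [-0.2473 -0.2419  0.1893  0.1906] z 0.05289713265824142
 end 0.4343 -0.2308
 end 0.4919 0.2001
red 39 [0.6254 0.0109 0.1138] [0.6254 0.011  0.1137] [230.07692308 322.35897436]
hi n 412 [0.6261 0.0089 0.1102] [ 0.588 -0.039  0.086] [0.663 0.058 0.136]
 beam ang -75.45814 [ 0.25108725 -0.9679645   0.626061    0.0089079 ]
base 904 [0.6303 0.0128 0.0108] [ 0.5709 -0.0397  0.0042] [0.6774 0.0612 0.0293]
top tube n 1116 orange 135 [0.4852 0.1843 0.0586]
dir 0.1340875 0.9909695 ang 82.294136 c 0.45922926 -0.007150289 t [-0.2275 -0.2239  0.2083  0.2114] z 0.05480333193721454
 end 0.4289 -0.2309
 end 0.4874 0.2008
red 34 [0.6221 0.0105 0.1155] [0.6227 0.011  0.1151] [183.61764706 294.82352941]
hi n 214 [0.6233 0.011  0.1129] [ 0.586 -0.037  0.088] [0.66  0.058 0.14 ]
 beam ang -76.65172 [ 0.23086965 -0.9729847   0.6233272   0.01096694]
base 541 [0.6164 0.0097 0.012 ] [ 0.5715 -0.0382  0.0043] [0.6747 0.06   0.0299]
```

Call:
play_rows(commands=[{"grip": -1, "x": -0.0349, "y": -0.0284, "z": 0, "rx": 0, "ry": 0, "rz": 0}, {"grip": -1, "x": -0.0349, "y": -0.0284, "z": 0, "rx": 0, "ry": 0, "rz": 0}, {"grip": -1, "x": -0.0349, "y": -0.0284, "z": 0, "rx": 0, "ry": 0, "rz": 0}, {"grip": -1, "x": -0.0349, "y": -0.0284, "z": 0, "rx": 0, "ry": 0, "rz": 0}, {"grip": -1, "x": -0.0349, "y": -0.0284, "z": 0, "rx": 0, "ry": 0, "rz": 0}, {"grip": -1, "x": -0.0349, "y": -0.0284, "z": 0, "rx": 0, "ry": 0, "rz": 0}, {"grip": -1, "x": -0.0349, "y": -0.0284, "z": 0, "rx": 0, "ry": 0, "rz": 0}, {"grip": -1, "x": -0.0349, "y": -0.0284, "z": 0, "rx": 0, "ry": 0, "rz": 0}, {"grip": -1, "x": -0.0349, "y": -0.0284, "z": 0, "rx": 0, "ry": 0, "rz": 0}, {"grip": -1, "x": -0.0349, "y": -0.0284, "z": 0, "rx": 0, "ry": 0, "rz": 0}, {"grip": -1, "x": -0.0349, "y": -0.0284, "z": 0, "rx": 0, "ry": 0, "rz": 0}, {"grip": -1, "x": -0.0349, "y": -0.0284, "z": 0, "rx": 0, "ry": 0, "rz": 0}])

```text
time_s: 2.5
position: [0.4676, 0.0305, 0.2455]
tool_rot: [[-0.923, 0.385, 0.0], [0.385, 0.923, -0.0], [-0.0, 0.0, -1.0]]
ft_force: [0.9, -0.1, 1.0]
grip_width: 0.0854
```

Call:
play_rows(commands=[{"grip": -1, "x": 0, "y": 0, "z": 0, "rx": 0, "ry": 0, "rz": 0.1636}, {"grip": -1, "x": 0, "y": 0, "z": 0, "rx": 0, "ry": 0, "rz": 0.1636}, {"grip": -1, "x": 0, "y": 0, "z": 0, "rx": 0, "ry": 0, "rz": 0.1636}, {"grip": -1, "x": 0, "y": 0, "z": 0, "rx": 0, "ry": 0, "rz": 0.1636}, {"grip": -1, "x": 0, "y": 0, "z": 0, "rx": 0, "ry": 0, "rz": 0.1636}, {"grip": -1, "x": 0, "y": 0, "z": 0, "rx": 0, "ry": 0, "rz": 0.1636}, {"grip": -1, "x": 0, "y": 0, "z": 0, "rx": 0, "ry": 0, "rz": 0.1636}, {"grip": -1, "x": 0, "y": 0, "z": 0.03, "rx": 0, "ry": 0, "rz": 0.1636}, {"grip": -1, "x": 0, "y": 0, "z": 0.04, "rx": 0, "ry": 0, "rz": 0}, {"grip": -1, "x": 0, "y": 0, "z": 0.04, "rx": 0, "ry": 0, "rz": 0}, {"grip": -1, "x": 0, "y": 0, "z": 0, "rx": 0, "ry": 0, "rz": 0}])

```text
time_s: 3.88
position: [0.4659, 0.0322, 0.1338]
tool_rot: [[0.132, 0.991, -0.005], [0.991, -0.132, 0.001], [0.0, -0.005, -1.0]]
ft_force: [0.3, 0.9, 0.7]
grip_width: 0.0853
```

```bash
python3 st.py; python3 -c "
from h import *
im=optics.get_image('top'); cv2.imwrite('pics/t1.png',im['color'])"
```

```text
t 3.875 p [0.4659 0.0322 0.1338] x ang 82.39 R [[0.1325, 0.9912, -0.0051], [0.9912, -0.1325, 0.0009], [0.0003, -0.0052, -1.0]] F [0.3  0.91 0.69] T [0.01  0.035 0.086] w 0.0853 q [-10.6  20.8  97.   -0.   62.5  -3. ]
```

Call:
play_rows(commands=[{"grip": -1, "x": 0, "y": 0, "z": 0.035, "rx": 0, "ry": 0, "rz": 0}, {"grip": -1, "x": 0, "y": 0, "z": 0.035, "rx": 0, "ry": 0, "rz": 0}, {"grip": -1, "x": 0, "y": 0, "z": 0.022, "rx": 0, "ry": 0, "rz": 0}, {"grip": -1, "x": 0, "y": 0, "z": 0.008, "rx": 0, "ry": 0, "rz": 0}, {"grip": -1, "x": 0, "y": 0, "z": 0, "rx": 0, "ry": 0, "rz": 0}, {"grip": -1, "x": 0, "y": 0, "z": 0, "rx": 0, "ry": 0, "rz": 0}])

```text
time_s: 4.68
position: [0.4678, 0.0319, 0.0365]
tool_rot: [[0.132, 0.991, 0.002], [0.991, -0.132, -0.0], [-0.0, 0.002, -1.0]]
ft_force: [0.7, -0.1, -0.4]
grip_width: 0.0858
```

```bash
python3 st.py; python3 -c "
from h import *
im=optics.get_image('scene'); cv2.imwrite('pics/s2.png',cv2.resize(im['color'][130:300,240:470],None,fx=3,fy=3))"
```

```text
t 4.675 p [0.4678 0.0319 0.0365] x ang 82.39 R [[0.1324, 0.9912, 0.0022], [0.9912, -0.1324, -0.0004], [-0.0001, 0.0023, -1.0]] F [ 0.74 -0.05 -0.37] T [0.012 0.019 0.014] w 0.0858 q [-10.6  30.  103.3   0.   46.6  -3. ]
```

View pics/s2.png

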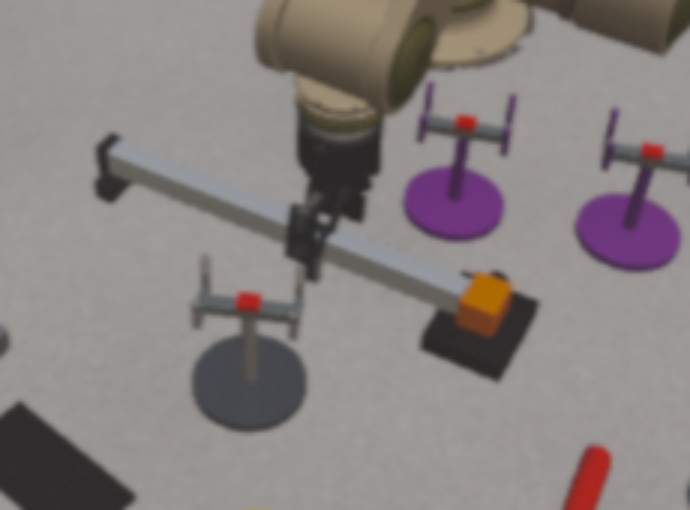

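Call:
play_rows(commands=[{"grip": 1, "x": 0, "y": 0, "z": 0.002, "rx": 0, "ry": 0, "rz": 0}, {"grip": 1, "x": 0, "y": 0, "z": 0, "rx": 0, "ry": 0, "rz": 0}, {"grip": 1, "x": 0, "y": 0, "z": 0, "rx": 0, "ry": 0, "rz": 0}, {"grip": 1, "x": 0, "y": 0, "z": 0, "rx": 0, "ry": 0, "rz": 0}, {"grip": 1, "x": 0, "y": 0, "z": 0, "rx": 0, "ry": 0, "rz": 0}, {"grip": 1, "x": 0, "y": 0, "z": 0, "rx": 0, "ry": 0, "rz": 0}, {"grip": 1, "x": 0, "y": 0, "z": 0, "rx": 0, "ry": 0, "rz": 0}, {"grip": 1, "x": 0, "y": 0, "z": 0, "rx": 0, "ry": 0, "rz": 0}], squeeze=40)

```text
time_s: 5.72
position: [0.4669, 0.032, 0.0334]
tool_rot: [[0.132, 0.991, -0.0], [0.991, -0.132, 0.0], [-0.0, -0.0, -1.0]]
ft_force: [-2.7, -0.4, 5.1]
grip_width: 0.0236
```

Call:
play_rows(commands=[{"grip": 1, "x": 0, "y": 0, "z": -0.003, "rx": 0, "ry": 0, "rz": 0}, {"grip": 1, "x": 0, "y": 0, "z": -0.004, "rx": 0, "ry": 0, "rz": 0}, {"grip": 1, "x": 0, "y": 0, "z": -0.003, "rx": 0, "ry": 0, "rz": 0}, {"grip": 1, "x": 0, "y": 0, "z": 0, "rx": 0, "ry": 0, "rz": 0}, {"grip": 1, "x": 0, "y": 0, "z": 0, "rx": 0, "ry": 0, "rz": 0}, {"grip": 1, "x": 0, "y": 0, "z": 0, "rx": 0, "ry": 0, "rz": 0}])

```text
time_s: 6.48
position: [0.467, 0.032, 0.0432]
tool_rot: [[0.132, 0.991, -0.0], [0.991, -0.132, 0.0], [-0.0, -0.0, -1.0]]
ft_force: [-0.2, -0.3, -6.4]
grip_width: 0.0234
```

```bash
cat > tilt.py <<'E'
from h import *
import sys
tag=sys.argv[1]
Fs=[];Ts=[]
for c in ["scene","top"]:
    im=optics.get_image(c); o=env.observe(); Fs.append(o["ft_force"]);Ts.append(o["wrist_torque"])
    X=cloud(im); col=im["color"].astype(int)
    x0,y0,a=map(float,sys.argv[2:5]); g=np.array([x0,y0]); d=np.array([np.cos(np.radians(a)),np.sin(np.radians(a))]); n=np.array([-d[1],d[0]])
    t=(X[...,:2]-g)@d; s=(X[...,:2]-g)@n
    zmin,zmax=map(float,sys.argv[5:7])
    m=(im["range_z"]>0)&(abs(s)<0.02)&(abs(t)<0.3)&(X[...,2]>zmin)&(X[...,2]<zmax)&(col.min(-1)>90)&((col.max(-1)-col.min(-1))<50)&(abs(t)>0.035)
    # keep only near top (upper envelope) per bin
    bins=[];
    for k in np.arange(-0.3,0.3,0.02):
        mm=m&(t>=k)&(t<k+0.02)
        if mm.sum()>8: bins.append((k+0.01,np.percentile(X[...,2][mm],85)))
    B=np.array(bins); 
    p=np.polyfit(B[:,0],B[:,1],1); r=B[:,1]-np.polyval(p,B[:,0]); k=abs(r)<0.004; p=np.polyfit(B[k,0],B[k,1],1)
    print(c,"slope deg",np.degrees(np.arctan(p[0])).round(2),"z0",p[1].round(4),"n",len(B),"range",B[0].round(3),B[-1].round(3))
    P=X[m]; l=cv2.fitLine(P[:,:2].astype(np.float32),cv2.DIST_HUBER,0,0.001,0.001).ravel(); print("  yaw",np.degrees(np.arctan2(l[1],l[0])).round(2)%180,"lat off",((l[2:]-g)@n - 0).round(4), "t ends",np.percentile(t[m],[0.5,99.5]).round(4))
    cv2.imwrite(f"pics/{c}_{tag}.png",im["color"])
print("F",np.mean(Fs,0).round(2),"T",np.mean(Ts,0).round(3))
E
python3 st.py; python3 tilt.py a 0.468 0.032 82.4 0.035 0.09
```

```text
t 6.475 p [0.467  0.032  0.0432] x ang 82.4 R [[0.1323, 0.9912, -0.0002], [0.9912, -0.1323, 0.0], [-0.0, -0.0002, -1.0]] F [-0.23 -0.31 -6.41] T [-0.014  0.006  0.006] w 0.0234 q [-10.6  29.3 103.   -0.   47.8  -3. ]
scene slope deg -0.07 z0 0.0636 n 17 range [-0.25   0.064] [0.13  0.064]
  yaw 82.67 lat off -0.0074 t ends [-0.2546  0.1325]
top slope deg -0.2 z0 0.0671 n 13 range [-0.25   0.067] [0.13  0.067]
  yaw 82.45 lat off 0.0024 t ends [-0.2623  0.1345]
F [ 0.21 -0.61 -6.91] T [-0.029  0.007 -0.009]
```

Call:
play_rows(commands=[{"grip": 1, "x": 0, "y": 0, "z": 0, "rx": 0, "ry": 0, "rz": 0}, {"grip": 1, "x": 0, "y": 0, "z": 0, "rx": 0, "ry": 0, "rz": 0}, {"grip": 1, "x": 0, "y": 0, "z": 0, "rx": 0, "ry": 0, "rz": 0}, {"grip": 1, "x": 0, "y": 0, "z": 0, "rx": 0, "ry": 0, "rz": 0}], squeeze=20)

```text
time_s: 7.08
position: [0.4671, 0.032, 0.0433]
tool_rot: [[0.132, 0.991, 0.0], [0.991, -0.132, -0.0], [-0.0, 0.0, -1.0]]
ft_force: [0.0, -0.5, -7.8]
grip_width: 0.0232
```

```bash
python3 tilt.py b 0.468 0.032 82.4 0.035 0.09
cat > avg.py <<'E'
from h import *
F=[];T=[]
for i in range(24):
    optics.get_image("top"); o=env.observe(); F.append(o["ft_force"]);T.append(o["wrist_torque"])
F=np.array(F);T=np.array(T); n=np.sqrt(len(F))
print("F",F.mean(0).round(3),(F.std(0)/n).round(3),"T",T.mean(0).round(4),(T.std(0)/n).round(4),"t",o["time_s"],o["position"].round(4))
d=np.array([np.cos(np.radians(82.4)),np.sin(np.radians(82.4))])
print("moment/weight offset along d", (T.mean(0)[0]*d[1]-T.mean(0)[1]*d[0])/F.mean(0)[2])
E
python3 avg.py
```

```text
scene slope deg 0.0 z0 0.0638 n 17 range [-0.25   0.064] [0.13  0.065]
  yaw 82.62 lat off -0.0085 t ends [-0.2545  0.1324]
top slope deg 0.03 z0 0.0673 n 13 range [-0.25   0.066] [0.13  0.068]
  yaw 82.44 lat off 0.0024 t ends [-0.2664  0.1344]
F [-0.32 -0.27 -7.18] T [-0.033  0.007  0.008]
F [-0.014  0.117 -6.902] [0.111 0.09  0.079] T [-0.0337 -0.0025 -0.0094] [0.0068 0.0063 0.0042] t 8.375 [0.4671 0.032  0.0433]
moment/weight offset along d 0.004793459220193789
```

Call:
play_rows(commands=[{"grip": 1, "x": 0, "y": 0, "z": -0.007, "rx": 0, "ry": 0, "rz": 0}, {"grip": 1, "x": 0, "y": 0, "z": -0.015, "rx": 0, "ry": 0, "rz": 0}, {"grip": 1, "x": 0, "y": 0, "z": -0.02, "rx": 0, "ry": 0, "rz": 0}, {"grip": 1, "x": 0, "y": 0, "z": -0.02, "rx": 0, "ry": 0, "rz": 0}, {"grip": 1, "x": 0, "y": 0, "z": -0.02, "rx": 0, "ry": 0, "rz": 0}, {"grip": 1, "x": 0, "y": 0, "z": -0.02, "rx": 0, "ry": 0, "rz": 0}, {"grip": 1, "x": 0, "y": 0, "z": -0.02, "rx": 0, "ry": 0, "rz": 0}, {"grip": 1, "x": 0, "y": 0, "z": -0.015, "rx": 0, "ry": 0, "rz": 0}, {"grip": 1, "x": 0, "y": 0, "z": -0.01, "rx": 0, "ry": 0, "rz": 0}, {"grip": 1, "x": 0, "y": 0, "z": 0, "rx": 0, "ry": 0, "rz": 0}], squeeze=40)

```text
time_s: 9.62
position: [0.4671, 0.032, 0.1908]
tool_rot: [[0.132, 0.991, 0.001], [0.991, -0.132, -0.0], [-0.0, 0.001, -1.0]]
ft_force: [-0.5, 0.8, -7.7]
grip_width: 0.0236
```

Call:
play_rows(commands=[{"grip": 1, "x": 0, "y": 0, "z": 0, "rx": 0, "ry": 0, "rz": -0.025}, {"grip": 1, "x": 0, "y": 0, "z": 0, "rx": 0, "ry": 0, "rz": -0.05}, {"grip": 1, "x": 0, "y": 0, "z": 0, "rx": 0, "ry": 0, "rz": -0.06}, {"grip": 1, "x": 0, "y": 0, "z": 0, "rx": 0, "ry": 0, "rz": -0.06}, {"grip": 1, "x": 0, "y": 0, "z": 0, "rx": 0, "ry": 0, "rz": -0.06}, {"grip": 1, "x": 0, "y": 0, "z": 0, "rx": 0, "ry": 0, "rz": -0.06}, {"grip": 1, "x": 0, "y": 0, "z": 0, "rx": 0, "ry": 0, "rz": -0.045}, {"grip": 1, "x": 0, "y": 0, "z": 0, "rx": 0, "ry": 0, "rz": -0.022}, {"grip": 1, "x": 0, "y": 0, "z": 0, "rx": 0, "ry": 0, "rz": 0}])

```text
time_s: 10.75
position: [0.4669, 0.032, 0.19]
tool_rot: [[-0.247, 0.969, -0.001], [0.969, 0.247, 0.0], [0.0, -0.001, -1.0]]
ft_force: [0.2, -0.2, -6.9]
grip_width: 0.0237
```

Call:
play_rows(commands=[{"grip": 1, "x": -0.003, "y": 0.007, "z": 0, "rx": 0, "ry": 0, "rz": 0}, {"grip": 1, "x": -0.006, "y": 0.014, "z": 0, "rx": 0, "ry": 0, "rz": 0}, {"grip": 1, "x": -0.008, "y": 0.018, "z": 0, "rx": 0, "ry": 0, "rz": 0}, {"grip": 1, "x": -0.008, "y": 0.018, "z": 0, "rx": 0, "ry": 0, "rz": 0}, {"grip": 1, "x": -0.008, "y": 0.018, "z": 0, "rx": 0, "ry": 0, "rz": 0}, {"grip": 1, "x": -0.008, "y": 0.018, "z": 0, "rx": 0, "ry": 0, "rz": 0}, {"grip": 1, "x": -0.008, "y": 0.018, "z": 0, "rx": 0, "ry": 0, "rz": 0}, {"grip": 1, "x": -0.007, "y": 0.017, "z": 0, "rx": 0, "ry": 0, "rz": 0}, {"grip": 1, "x": -0.005, "y": 0.012, "z": 0, "rx": 0, "ry": 0, "rz": 0}, {"grip": 1, "x": -0.003, "y": 0.007, "z": 0, "rx": 0, "ry": 0, "rz": 0}, {"grip": 1, "x": 0, "y": 0, "z": 0, "rx": 0, "ry": 0, "rz": 0}, {"grip": 1, "x": 0, "y": 0, "z": 0, "rx": 0, "ry": 0, "rz": 0}])

```text
time_s: 12.25
position: [0.6249, 0.0063, 0.1902]
tool_rot: [[-0.247, 0.969, -0.001], [0.969, 0.247, 0.0], [0.0, -0.0, -1.0]]
ft_force: [0.7, -0.4, -7.0]
grip_width: 0.0237
```

```bash
python3 st.py; python3 tilt.py c 0.625 0.006 104.3 0.17 0.23
python3 - <<'E'
from h import *
for c in ["scene","top"]:
    im=optics.get_image(c); s=im["color"]
    s=s[130:300,240:450] if c=="scene" else s[130:260,200:420]
    cv2.imwrite(f"pics/{c}_c2.png",cv2.resize(s,None,fx=3.5,fy=3.5,interpolation=cv2.INTER_CUBIC))
E
```

```text
t 12.25 p [0.6249 0.0063 0.1902] x ang 104.28 R [[-0.2466, 0.9691, -0.0005], [0.9691, 0.2466, 0.0001], [0.0002, -0.0005, -1.0]] F [ 0.74 -0.44 -6.96] T [-0.004  0.042  0.006] w 0.0237 q [-10.3  31.7  66.8   0.   81.6 -24.5]
scene slope deg -0.07 z0 0.2104 n 18 range [-0.25   0.211] [0.13 0.21]
  yaw 104.18 lat off -0.0103 t ends [-0.2514  0.1335]
top slope deg -0.11 z0 0.2136 n 15 range [-0.25   0.214] [0.13  0.214]
  yaw 104.13 lat off 0.0015 t ends [-0.2661  0.1354]
F [-0.24  0.23 -6.66] T [-0.045  0.019 -0.001]
```

View pics/scene_c2.png

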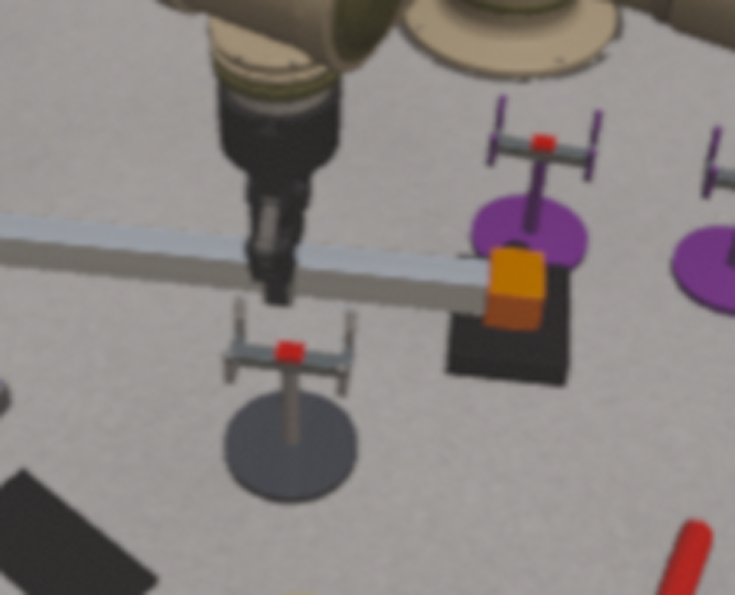

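View pics/top_c2.png

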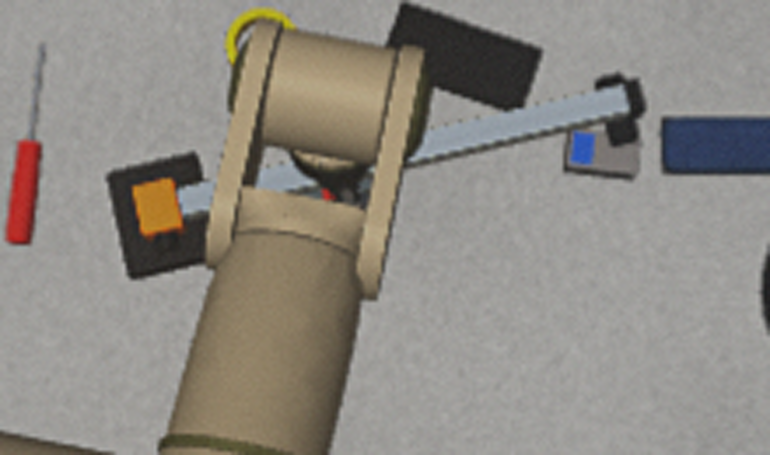

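```bash
sed -i 's/82.4/104.3/g' avg.py; python3 avg.py
python3 - <<'E'
from h import *
d=np.array([np.cos(np.radians(104.3)),np.sin(np.radians(104.3))]); n=np.array([-d[1],d[0]]); g=np.array([.6249,.0063])
for c in ["scene","top"]:
    im=optics.get_image(c);X=cloud(im);col=im["color"].astype(int)
    zt=0.2104 if c=="scene" else .2136
    t=(X[...,:2]-g)@d; s=(X[...,:2]-g)@n
    m=(abs(s)<.03)&(abs(X[...,2]-zt)<.004)&(abs(t)>.05)&(t<.14)&(t>-.25)&((col.max(-1)-col.min(-1))<60)&(col.min(-1)>80)
    print(c,m.sum(),"lat",np.percentile(s[m],[2,25,50,75,98]).round(4))
    r,gg,b=col[...,2],col[...,1],col[...,0]
    o=(r>150)&(b<90)&(gg>70)&(abs(s)<.05)&(abs(t-.155)<.06)&(im["range_z"]>0)
    print(" orange t",np.percentile(t[o],[2,50,98]).round(4)," s",np.percentile(s[o],[2,50,98]).round(4))
E
```

```text
F [-0.021  0.125 -7.003] [0.102 0.097 0.086] T [-0.0291 -0.0068 -0.003 ] [0.0052 0.0044 0.0056] t 13.65 [0.6253 0.0062 0.1903]
moment/weight offset along d 0.004268015920901396
scene 957 lat [-0.0129 -0.0085 -0.0022  0.0044  0.0113]
 orange t [0.137  0.1529 0.1688]  s [-0.021  -0.0023  0.0188]
top 400 lat [-0.0108 -0.0048  0.0007  0.0062  0.012 ]
 orange t [0.1375 0.154  0.1705]  s [-0.0196  0.0009  0.0206]
```

Call:
play_rows(commands=[{"grip": 1, "x": 0, "y": 0, "z": 0.006, "rx": 0, "ry": 0, "rz": 0}, {"grip": 1, "x": 0, "y": 0, "z": 0.012, "rx": 0, "ry": 0, "rz": 0}, {"grip": 1, "x": 0, "y": 0, "z": 0.012, "rx": 0, "ry": 0, "rz": 0}, {"grip": 1, "x": 0, "y": 0, "z": 0.012, "rx": 0, "ry": 0, "rz": 0}, {"grip": 1, "x": 0, "y": 0, "z": 0.01, "rx": 0, "ry": 0, "rz": 0}, {"grip": 1, "x": 0, "y": 0, "z": 0.006, "rx": 0, "ry": 0, "rz": 0}, {"grip": 1, "x": 0, "y": 0, "z": 0, "rx": 0, "ry": 0, "rz": 0}, {"grip": 1, "x": 0, "y": 0, "z": 0, "rx": 0, "ry": 0, "rz": 0}])

```text
time_s: 14.75
position: [0.6255, 0.0062, 0.1328]
tool_rot: [[-0.247, 0.969, 0.001], [0.969, 0.247, -0.0], [-0.0, 0.001, -1.0]]
ft_force: [-0.9, -0.2, -6.8]
grip_width: 0.0237
```

```bash
python3 st.py
python3 - <<'E'
from h import *
im=optics.get_image("scene"); s=im["color"][170:290,260:420]
cv2.imwrite("pics/d.png",cv2.resize(s,None,fx=4.5,fy=4.5,interpolation=cv2.INTER_CUBIC))
E
```

```text
t 14.75 p [0.6255 0.0062 0.1328] x ang 104.28 R [[-0.2466, 0.9691, 0.0009], [0.9691, 0.2466, -0.0002], [-0.0004, 0.0008, -1.0]] F [-0.87 -0.21 -6.78] T [-0.077 -0.039  0.007] w 0.0237 q [-10.3  34.6  71.3   0.   74.  -24.5]
```

View pics/d.png

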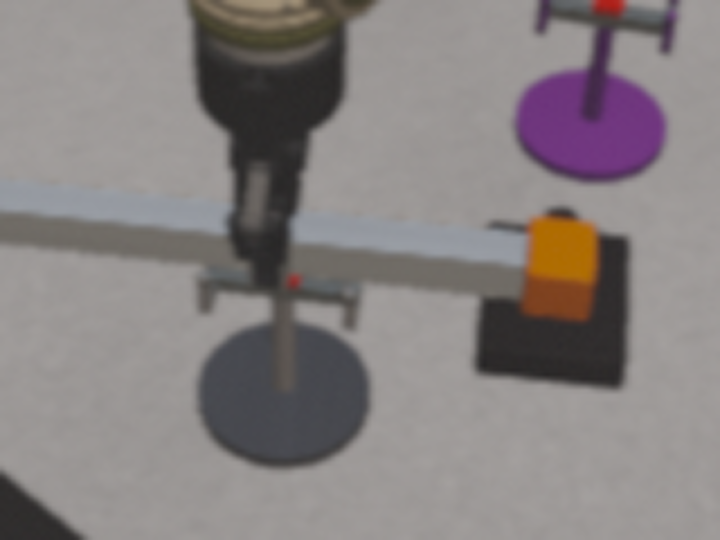

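Call:
play_rows(commands=[{"grip": 1, "x": 0, "y": 0, "z": 0.003, "rx": 0, "ry": 0, "rz": 0}, {"grip": 1, "x": 0, "y": 0, "z": 0.002, "rx": 0, "ry": 0, "rz": 0}, {"grip": 1, "x": 0, "y": 0, "z": 0.001, "rx": 0, "ry": 0, "rz": 0}, {"grip": 1, "x": 0, "y": 0, "z": 0.001, "rx": 0, "ry": 0, "rz": 0}, {"grip": 1, "x": 0, "y": 0, "z": 0, "rx": 0, "ry": 0, "rz": 0}, {"grip": 1, "x": 0, "y": 0, "z": 0, "rx": 0, "ry": 0, "rz": 0}])

```text
time_s: 15.55
position: [0.6253, 0.0062, 0.1254]
tool_rot: [[-0.247, 0.969, 0.0], [0.969, 0.247, -0.0], [-0.0, 0.0, -1.0]]
ft_force: [-0.3, 0.2, -6.9]
grip_width: 0.0238
```

Call:
play_rows(commands=[{"grip": 1, "x": 0, "y": 0, "z": 0.001, "rx": 0, "ry": 0, "rz": 0}, {"grip": 1, "x": 0, "y": 0, "z": 0, "rx": 0, "ry": 0, "rz": 0}, {"grip": 1, "x": 0, "y": 0, "z": 0, "rx": 0, "ry": 0, "rz": 0}])

```text
time_s: 15.92
position: [0.6254, 0.0062, 0.1245]
tool_rot: [[-0.247, 0.969, 0.0], [0.969, 0.247, -0.0], [-0.0, 0.0, -1.0]]
ft_force: [0.3, 1.8, -5.0]
grip_width: 0.0234
```

Just touching (load down to −5 N). One more small step.

Call:
play_rows(commands=[{"grip": 1, "x": 0, "y": 0, "z": 0.0005, "rx": 0, "ry": 0, "rz": 0}, {"grip": 1, "x": 0, "y": 0, "z": 0, "rx": 0, "ry": 0, "rz": 0}, {"grip": 1, "x": 0, "y": 0, "z": 0, "rx": 0, "ry": 0, "rz": 0}])

```text
time_s: 16.3
position: [0.6254, 0.0062, 0.1244]
tool_rot: [[-0.247, 0.969, 0.001], [0.969, 0.247, -0.0], [-0.0, 0.001, -1.0]]
ft_force: [-3.3, 1.0, 2.6]
grip_width: 0.0234
```

```bash
python3 avg.py;  python3 tilt.py e 0.6254 0.006 104.3 0.115 0.17
```

```text
F [-3.716  0.076  5.372] [0.104 0.107 0.126] T [0.0295 0.6298 0.0141] [0.0072 0.0082 0.0045] t 17.5 [0.6254 0.0062 0.1244]
moment/weight offset along d 0.034269831512727895
scene slope deg 0.02 z0 0.1448 n 18 range [-0.25   0.145] [0.13  0.145]
  yaw 103.67 lat off -0.0085 t ends [-0.2539  0.133 ]
top slope deg -0.16 z0 0.148 n 14 range [-0.25  0.15] [0.13  0.149]
  yaw 103.86 lat off 0.0012 t ends [-0.2657  0.1354]
F [-3.45  0.77  5.54] T [0.044 0.678 0.016]
```

Call:
play_rows(commands=[{"grip": 1, "x": 0, "y": 0, "z": -0.0005, "rx": 0, "ry": 0, "rz": 0}, {"grip": 1, "x": 0, "y": 0, "z": 0, "rx": 0, "ry": 0, "rz": 0}, {"grip": 1, "x": 0, "y": 0, "z": 0, "rx": 0, "ry": 0, "rz": 0}], squeeze=20)

```text
time_s: 17.98
position: [0.6254, 0.0062, 0.1244]
tool_rot: [[-0.247, 0.969, 0.0], [0.969, 0.247, -0.0], [-0.0, 0.0, -1.0]]
ft_force: [-2.6, -1.1, 3.4]
grip_width: 0.0235
```

```bash
python3 avg.py
```

```text
F [-1.956 -0.381  4.611] [0.131 0.121 0.2  ] T [-0.0114  0.3476  0.0055] [0.0067 0.0072 0.0049] t 19.175 [0.6254 0.0062 0.1244]
moment/weight offset along d 0.01623037611423431
```

Call:
play_rows(commands=[{"grip": 1, "x": 0, "y": 0, "z": -0.0005, "rx": 0, "ry": 0, "rz": 0}, {"grip": 0.25, "x": 0, "y": 0, "z": 0, "rx": 0, "ry": 0, "rz": 0}, {"grip": 0.2, "x": 0, "y": 0, "z": 0, "rx": 0, "ry": 0, "rz": 0}, {"grip": 0.2, "x": 0, "y": 0, "z": 0, "rx": 0, "ry": 0, "rz": 0}, {"grip": 0.2, "x": 0, "y": 0, "z": 0, "rx": 0, "ry": 0, "rz": 0}, {"grip": 0.2, "x": 0, "y": 0, "z": 0, "rx": 0, "ry": 0, "rz": 0}])

```text
time_s: 19.92
position: [0.6253, 0.0063, 0.1248]
tool_rot: [[-0.247, 0.969, 0.0], [0.969, 0.247, 0.0], [-0.0, 0.0, -1.0]]
ft_force: [-0.1, -1.0, 0.9]
grip_width: 0.0344
```

```bash
python3 st.py;  python3 tilt.py f 0.6254 0.006 104.3 0.115 0.17
```

```text
t 19.925 p [0.6253 0.0063 0.1248] x ang 104.28 R [[-0.2466, 0.9691, 0.0], [0.9691, 0.2466, 0.0], [-0.0, 0.0, -1.0]] F [-0.06 -0.97  0.93] T [ 0.013 -0.019 -0.031] w 0.0344 q [-10.3  35.1  71.9   0.   73.  -24.5]
scene slope deg 0.0 z0 0.1447 n 18 range [-0.25   0.146] [0.13  0.145]
  yaw 104.53 lat off -0.0088 t ends [-0.2541  0.133 ]
top slope deg 0.01 z0 0.1479 n 14 range [-0.25   0.148] [0.13  0.148]
  yaw 103.91 lat off 0.0012 t ends [-0.2667  0.1352]
F [-0.08 -0.17  0.09] T [0.016 0.011 0.001]
```

Call:
play_rows(commands=[{"grip": -0.5, "x": 0, "y": 0, "z": 0, "rx": 0, "ry": 0, "rz": 0}, {"grip": -0.5, "x": 0, "y": 0, "z": 0, "rx": 0, "ry": 0, "rz": 0}, {"grip": -0.5, "x": 0, "y": 0, "z": 0, "rx": 0, "ry": 0, "rz": 0}, {"grip": -0.5, "x": 0, "y": 0, "z": 0, "rx": 0, "ry": 0, "rz": 0}, {"grip": -0.5, "x": 0, "y": 0, "z": -0.005, "rx": 0, "ry": 0, "rz": 0}, {"grip": -0.5, "x": 0, "y": 0, "z": -0.015, "rx": 0, "ry": 0, "rz": 0}, {"grip": -0.5, "x": 0, "y": 0, "z": -0.025, "rx": 0, "ry": 0, "rz": 0}, {"grip": -0.5, "x": 0, "y": 0, "z": -0.03, "rx": 0, "ry": 0, "rz": 0}, {"grip": -0.5, "x": 0, "y": 0, "z": -0.025, "rx": 0, "ry": 0, "rz": 0}, {"grip": -0.5, "x": 0, "y": 0, "z": 0, "rx": 0, "ry": 0, "rz": 0}, {"grip": -0.5, "x": 0, "y": 0, "z": 0, "rx": 0, "ry": 0, "rz": 0}, {"grip": -0.5, "x": 0, "y": 0, "z": 0, "rx": 0, "ry": 0, "rz": 0}])

```text
time_s: 21.52
position: [0.6249, 0.0063, 0.2238]
tool_rot: [[-0.247, 0.969, -0.002], [0.969, 0.247, 0.0], [0.001, -0.002, -1.0]]
ft_force: [-0.5, 0.9, -0.0]
grip_width: 0.0637
```

```bash
python3 st.py;  python3 tilt.py g 0.6254 0.006 104.3 0.115 0.17
```

```text
t 21.525 p [0.6249 0.0063 0.2238] x ang 104.28 R [[-0.2466, 0.9691, -0.002], [0.9691, 0.2466, 0.0004], [0.0008, -0.0018, -1.0]] F [-0.46  0.88 -0.02] T [-0.003 -0.018 -0.   ] w 0.0637 q [-10.3  30.3  63.5   0.   86.3 -24.5]
scene slope deg -0.03 z0 0.1446 n 18 range [-0.25   0.145] [0.13  0.145]
  yaw 104.43 lat off -0.0084 t ends [-0.2543  0.1327]
top slope deg 0.03 z0 0.1483 n 12 range [-0.25   0.148] [0.13  0.148]
  yaw 103.77 lat off 0.0013 t ends [-0.266  0.135]
F [0.02 0.35 0.3 ] T [ 0.023 -0.011 -0.03 ]
```

View pics/scene_g.png

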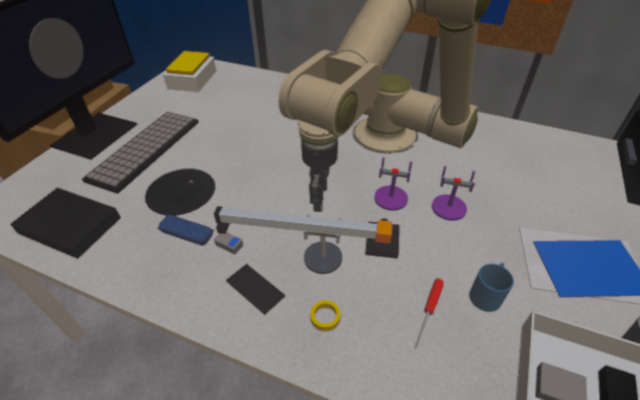

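The picture shows the boom lying level on the grey stand, with the post at about (323,235), the lamp at (385,235) and the foot at (222,218). The gripper is clear above it and the other things haven't moved.

```bash
python3 -c "
from h import *
print(order.close_job())"
```

```text
the job is handed in; nothing more can be done
None
```

I found the boom's balance point, laid the boom on the grey stand's red pad and let go. It stays there level by itself. I handed the job in at about 21.6 s; no verdict is reported.

- **Balance point:** I gripped the tube about 57 mm from its middle towards the lamp and lifted it 10 mm. It hung level on the first try, within 0.2°, and stayed level when I cut the grip to 20 N. The wrist moment put the true balance point about 4.5 mm further towards the lamp. I put that point, not the grip point, over the pad.
- **Setting down:** I lowered it in steps of 1 mm or less at the end. The averaged load on the pad was about 12 N, against the 45 N limit. A small sideways force of about 4 N showed while it was pressed down, and it went away on release.
- **Last checks after retreating:** The slope was within 0.03° in both cameras. The tube lies at about 104° and the stand at about 104.3°. The tube's top is at 145–148 mm, as expected. The finger force is about zero, and the other things look unmoved in the picture.
- **Disagreement:** The two cameras differed by about 3 mm in height and about 0.7° in the tube's direction. Both are well within the allowed limits.

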